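# Fit the dial thermometer that matches the incubator's thermometer well

### The arm

A 7-joint arm with a two-finger parallel gripper is mounted at the origin on the work surface. World frame = base frame: x ahead of the robot, y to its left, z up, the work surface at z = 0. Lengths are in m, angles in rad, forces in N, time in s.
With the tool pointing down it reaches from about 0.4 to 0.9 m from the base axis. Payload 5.5 kg.
Tool frame: the origin (TCP) lies midway between the tips of the shut fingers; the grasp point (between the pads) lies 19 mm behind it (manip.grip_depth is the distance from the TCP to the grasp point, in m); z points along the fingers, x is the direction in which the jaws open and shut, and the axes are right-handed (so a half turn about z gives the same grasp; the last joint's range is limited). The gripper opens to 92 mm and grips with 3 to 60 N. Pads are 19 mm wide; open, the fingers measure 130 mm over their backs; the gripper's body (75 mm by 190 mm) begins 47 mm behind the grasp point.
Start: joints at [1.584, 0.501, -0.427, 1.55, 0.221, 1.138, -0.21], TCP at [0.161, -0.63, 0.227] pointing down, gripper open.
Joint ranges: [-2.88, 2.88], [-0.31, 2.03], [-1.54, 1.56], [0.2, 2.42], [-1.41, 4.55], [0.19, 2.02], [-2.57, 2.57]. Speed limits (rad/s): [2.57, 2.57, 3.14, 3.14, 3.14, 3.14, 3.14].

### API

Orientations are given as a unit quaternion [x, y, z, w].
In Python, from bench import manip, effector, viewer gives the robot as it stands. Calls block until the motion is done:
- manip.move_pose(position, orientation): joint-space move of the TCP to a pose.
- manip.servo_line(position, ori=None, vel=0.15): straight line of the TCP; ori=None keeps the orientation; vel is the mean speed in m/s.
- manip.movej(angles): joint-space move.
- effector.open_jaws() and effector.close(f_grip=None): open the fingers fully, or close them until they stop; f_grip is the grip in N (None keeps the last).
- manip.sleep(seconds).
- manip.solve_ik(position, orientation): joint angles nearest the present ones, or None.
- viewer.get_image(name): name is "scene" or "top" or "wrist"; returns the picture (400x640x3 uint8, red, green, blue); there is no depth.
- viewer.get_calibration(name): a dict with "vfov" (degrees; the focal length in pixels is half the picture's height over the tangent of half this angle, whatever the lens; pixels are square), "cx", "cy" (the principal point, pixels), "dist_coeffs" ([k1, k2, p1, p2, k3] as OpenCV has them; the pictures are not rectified), "eye" and "attitude" of the camera in the world. Camera axes: x right, y down, z forward; pixel columns grow to the right and rows downward; lengths in m; the calibration is good to about 2 mm. A picture is of the moment at which its call begins: read the wrist's pose just before it. get_calibration takes no time and is no camera call; for the wrist camera it gives the pose at the moment of the call.
A pose or a line that the arm cannot do raises manip.PlanningError and nothing moves.
- manip.hand_in(): hands the job in, once; it reports no verdict.
Readings, each from a call of its own:
- manip.current_clock(): time.
- manip.current_q(): joint angles.
- manip.current_joint_velocities(): joint speeds.
- manip.current_tau(): joint torques, N m.
- manip.current_tool_pos(): TCP position.
- manip.current_tcp_rot(): TCP orientation.
- manip.current_force(): force on the tool from outside, world axes, zero at the start.
- manip.current_wrist_torque(): the same for the moment, N m.
- manip.current_finger_gap(): finger opening in m.
Only numpy, scipy, OpenCV 4.12 (cv2) and the standard library are available. Lean on these libraries where they do the work, as an engineer would, in place of code of your own. Each camera call takes 0.05 s, during which the arm holds its last target. There are 200 camera calls.

### The job

Find out how deep the thermometer well of the vial incubator is: take the depth rod, lower it gently into the well until its nose rests on the bottom, hold it there for a moment to read the depth, and put the rod back in its stand. Then take from the rack the one dial thermometer whose stem matches that depth, lower it by hand gently down the well until its nose stands on the bottom with the collar down at the block, and let go. Force nothing, leave the other two thermometers standing in the rack and do not disturb the bottles and the box.

Things in the scene. Friction and masses are not known exactly. Their poses are not given: they have to be found in the camera images.
- incubator: white vial incubator, 150 x 150 mm, fixed. Origin: centre of its underside; z up, x from front panel to back. Aluminium block let into its top, 84 (x) by 130 (y) mm, centred at x = 20 mm, top face 108 mm above the counter. Six capped vials stand in it at y = 22 and 44 mm, x = -4, 20, 44 mm, sticking up 14 mm; the thermometer well is alone at the -y end.
- well_mouth (a point): centre of the thermometer well's mouth in the block's top face; at x = 20, y = -36, z = 108 mm of the incubator, same axes. A vertical round blind hole 10.4 mm wide, floor flat, hard metal. Depth 50, 62 or 74 mm (+-0.5), unseen from outside. The matching stem is 1 mm longer than the well: nose on the floor, collar about 1 mm off the block. Near the floor go about 10 mm/s and stay well under 15 N.
- thermo_short: the shortest of three like steel dial thermometers. Stem 8 mm thick, 51 mm long below the collar, nose rounded, last 5 mm tapered; collar 21 mm wide, 7 mm high; neck 12 mm wide; on top a round flat dial case 45 mm wide, 14 mm thick, 77 to 91 mm above the nose: grip its rim. 100 g. Origin: tip of the nose; z up. Starts upright in a rack hole, nose on its floor, collar 11 mm above the rack.
- thermo_mid: the middle of three like steel dial thermometers. Stem 8 mm thick, 63 mm long below the collar, nose rounded, last 5 mm tapered; collar 21 mm wide, 7 mm high; neck 12 mm wide; on top a round flat dial case 45 mm wide, 14 mm thick, 89 to 103 mm above the nose: grip its rim. 100 g. Origin: tip of the nose; z up. Starts upright in a rack hole, nose on its floor, collar 23 mm above the rack.
- thermo_long: the longest of three like steel dial thermometers. Stem 8 mm thick, 75 mm long below the collar, nose rounded, last 5 mm tapered; collar 21 mm wide, 7 mm high; neck 12 mm wide; on top a round flat dial case 45 mm wide, 14 mm thick, 101 to 115 mm above the nose: grip its rim. 100 g. Origin: tip of the nose; z up. Starts upright in a rack hole, nose on its floor, collar 35 mm above the rack.
- thermo_short_collar (a point): centre of the underside of this thermometer's collar, on the stem's axis
- thermo_mid_collar (a point): centre of the underside of this thermometer's collar, on the stem's axis
- thermo_long_collar (a point): centre of the underside of this thermometer's collar, on the stem's axis
- depth_rod: depth rod: steel, 8 mm thick, 115 mm long below the handle, a black ring every 10 mm from the nose, nose rounded, last 5 mm tapered; on top a ribbed aluminium handle 18 mm wide, 45 mm long (115 to 160 mm above the nose). 100 g. Origin: tip of the nose; z up. Starts upright in its stand, nose on the floor of the hole.
- rod_stand: the depth rod's own small white stand, 60 x 60 mm, 52 mm high, fixed. Origin: centre of its underside; z up.
- stand_hole (a point): centre of the mouth of the stand's only hole, in its top face 52 mm above the counter; hole 10.4 mm wide, 40 mm deep, floor 12 mm above the counter.
- rack: white thermometer rack, 60 (x) by 190 (y) mm, 52 mm high, fixed. Origin: centre of its underside; z up. Three holes in a row along y, 65 mm apart, the middle one at the centre, 10.4 mm wide, 40 mm deep, floor 12 mm above the counter. Which thermometer stands in which hole varies.
- saline: bystander: clear plastic bottle, 48 mm wide, 105 mm high. Origin: centre of its underside; z up.
- drug_vial: bystander: glass drug vial, 34 mm wide, 60 mm high. Origin: centre of its underside; z up.
- swab_box: bystander: paper carton 70 x 110 mm, 55 mm high. Origin: centre of its underside; z up.
There are look-alikes about, which are no part of the job. Leave any green look-alike of the thermo_mid alone. What is shaped like the thermo_short but turquoise is not meant.

How it is judged:
By the outcome, as a careful person would: the job done as asked, in the order asked, and still so for the second after the job is handed in, with the robot touching nothing.
It also fails if it takes over 72 s, if anything falls off the work surface, if the arm or the gripper's body presses on something with over 40 N, if the wrist force passes 120 N, or if a joint passes its speed limit or range.

## Working session

There is one attempt and no reset: what is moved stays moved. The work goes in short steps, each a Python script; the robot and the scene stay as the last script left them, time stands still between calls to the robot, and variables do not carry over. Pictures are saved under pics/ and viewed, about 8 in all and at most 12, crops included, and the job is handed in when it is done.

```bash
mkdir -p pics; ls; cat > h.py <<'E'
import numpy as np, cv2
from scipy.spatial.transform import Rotation as R
from bench import manip, effector, viewer
def cal(name):
    c=viewer.get_calibration(name); f=200/np.tan(np.radians(c["vfov"])/2)
    K=np.array([[f,0,c["cx"]],[0,f,c["cy"]],[0,0,1.]])
    a=np.array(c["attitude"]); Rm=R.from_quat(a).as_matrix() if a.size==4 else a.reshape(3,3)
    return K,np.array(c["dist_coeffs"],float),np.array(c["eye"]),Rm
def px2w(c,px,z):
    K,d,e,Rm=c
    u=cv2.undistortPoints(np.array(px,float).reshape(-1,1,2),K,d).reshape(-1,2)
    r=np.c_[u,np.ones(len(u))]@Rm.T
    return e+r*((np.broadcast_to(z,len(u))-e[2])/r[:,2])[:,None]
def w2px(c,P):
    K,d,e,Rm=c
    return cv2.projectPoints((np.array(P,float).reshape(-1,3)-e)@Rm,np.zeros(3),np.zeros(3),K,d)[0].reshape(-1,2)
def snap(name,fn):
    c=cal(name); im=viewer.get_image(name); cv2.imwrite("pics/"+fn,im[:,:,::-1]); return c,im
E
python3 - <<'E'
from h import *
for n in("scene","top","wrist"):
    c,im=snap(n,n+"0.png"); print(n,viewer.get_calibration(n))
print(manip.current_tcp_rot(),manip.current_clock(),manip.current_force())
E
```

```text
pics
scene {'vfov': 46.68881445999236, 'cx': 320.36968680743684, 'cy': 204.76867404365362, 'dist_coeffs': array([-0.0704815,  0.       ,  0.       ,  0.       ,  0.       ]), 'eye': array([ 1.36637061, -0.58417317,  0.77234895]), 'attitude': array([ 0.79833018,  0.3946871 , -0.19454598, -0.41114825])}
top {'vfov': 51.79157742758365, 'cx': 314.37896843241293, 'cy': 191.5790782923357, 'dist_coeffs': array([-0.11037212,  0.        ,  0.        ,  0.        ,  0.        ]), 'eye': array([0.50956896, 0.01622571, 1.31419326]), 'attitude': array([-0.69863376,  0.71374916, -0.04202075,  0.02659457])}
wrist {'vfov': 70.03083204475057, 'cx': 316.9582460713725, 'cy': 204.05865262463354, 'dist_coeffs': array([0.00434992, 0.        , 0.        , 0.        , 0.        ]), 'eye': array([ 0.2363935 , -0.60932531,  0.38537527]), 'attitude': array([ 0.78066487, -0.60690717, -0.09160231,  0.1176225 ])}
[ 7.89689526e-01 -6.13506221e-01 -5.74174085e-04 -4.89211998e-04] 0.15 [-0.686228    0.5307371  -0.75943453]
```

View pics/top0.png

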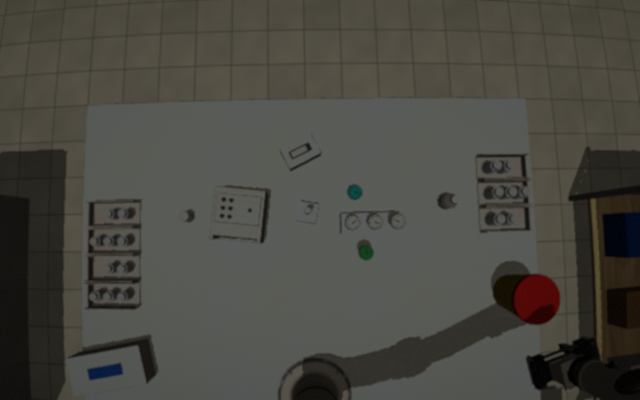

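View pics/scene0.png

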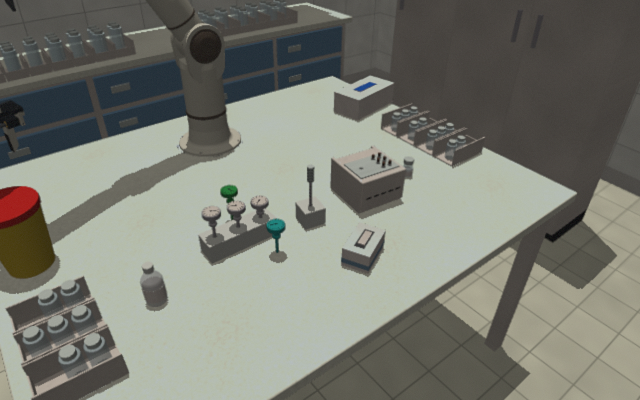

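The top view shows the incubator at (240,213) with its well at about (250,210), the rod stand at (308,209), and rack dials at (352,222), (375,221) and (397,220). The turquoise look-alike is at (354,191) and the green one at (365,252). In the scene view the rod is at (311,190) and the rack dials are at (212,213), (236,208) and (260,202). The look-alikes there are green (229,190) and turquoise (276,227).

```bash
python3 - <<'E'
from h import *
t=cv2.imread("pics/top0.png")[165:265,205:415]; s=cv2.imread("pics/scene0.png")[155:262,190:410]
t=cv2.convertScaleAbs(cv2.resize(t,(798,380),interpolation=cv2.INTER_CUBIC),alpha=1.9)
cv2.imwrite("pics/tc.png",t)
s=cv2.resize(s,None,fx=3.6,fy=3.6,interpolation=cv2.INTER_CUBIC); cv2.imwrite("pics/sc.png",s)
c=cal("top")
print(px2w(c,[(308,209),(250,210),(352,222),(375,221),(397,220)],[.172,.108,.12,.12,.12]))
E
```

```text
[[ 0.57234942  0.0088137   0.172     ]
 [ 0.57641251  0.17832413  0.108     ]
 [ 0.53468203 -0.11836546  0.12      ]
 [ 0.53598223 -0.18567773  0.12      ]
 [ 0.53730068 -0.25058689  0.12      ]]
```

View pics/tc.png

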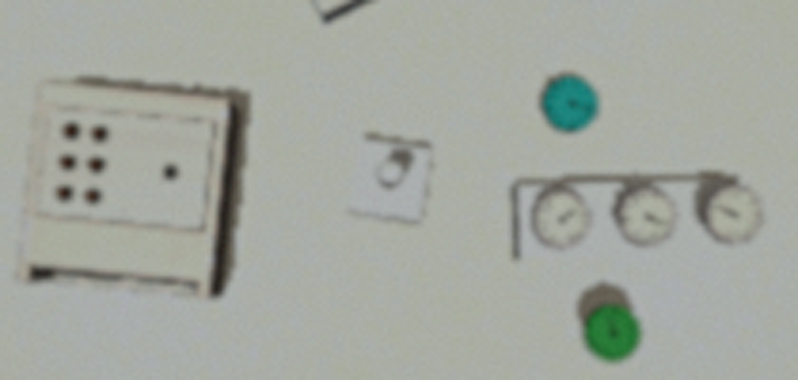

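View pics/sc.png

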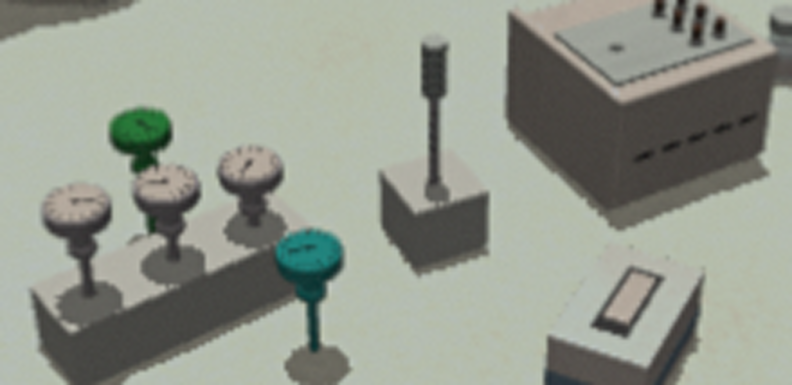

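```bash
python3 - <<'E'
from h import *
print(manip.grip_depth)
q=[1,0,0,0]
for p in([.572,-.06,.25],[.574,.10,.25],[.536,-.24,.25],[.572,.009,.14],[.576,.178,.14]):
    print(p,manip.solve_ik(p,q))
ims=[]
for i,(p,w) in enumerate([([.572,-.05,.25],0),([.576,.12,.25],1)]):
    manip.move_pose(p,q); manip.sleep(.2)
    c,im=snap("wrist",f"w{i}.png"); np.savez(f"w{i}.npz",*c)
    print(manip.current_tool_pos(),c[2],R.from_matrix(c[3]).as_euler("xyz",degrees=True),manip.current_clock())
    ims.append(im)
cv2.imwrite("pics/w01.png",np.hstack([cv2.convertScaleAbs(i[:,120:520],alpha=1.3) for i in ims])[:,:,::-1])
E
```

```text
0.0188
[0.572, -0.06, 0.25] [ 0.84333376  0.51866155 -1.0643783   1.70505274  0.48206979  1.20838191
 -0.34252306]
[0.574, 0.1, 0.25] [ 0.66394929  0.67616821 -1.29860814  1.68394325  0.67310545  1.3127105
 -0.76395433]
[0.536, -0.24, 0.25] [ 1.10614413e+00  5.14249192e-01 -9.96290760e-01  1.67616391e+00
  4.57953869e-01  1.20532931e+00  3.13078518e-04]
[0.572, 0.009, 0.14] [ 0.61640884  0.60480532 -0.90868554  1.81567651  0.56124404  1.00205461
 -0.52237312]
[0.576, 0.178, 0.14] [ 0.44263319  0.80698191 -1.1665124   1.73375155  0.80658272  1.16740744
 -0.96289831]
[ 0.5719603  -0.05048451  0.24992338] [0.57034028 0.02980585 0.40935754] [ 1.62760831e+02 -2.56731628e-02 -1.10881746e-01] 2.925
[0.57640119 0.11818313 0.24978277] [0.57498913 0.19860574 0.40912534] [ 1.62727277e+02 -1.71122012e-02 -2.18672568e-01] 3.8917
```

View pics/w01.png

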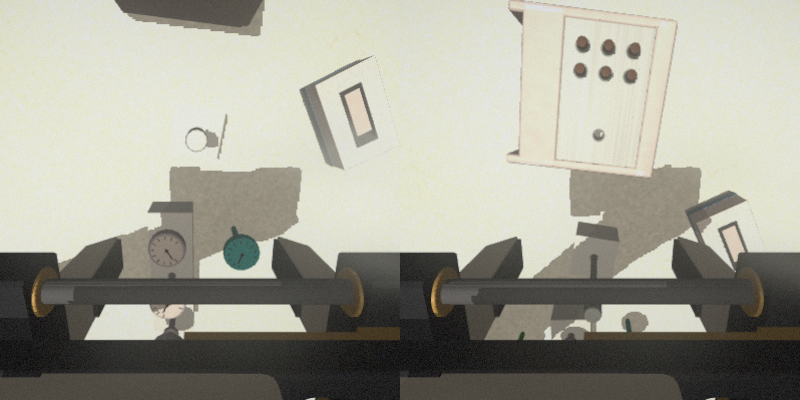

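The left view shows the handle top at (315,139) in full-frame pixels. The right view shows the well mouth at (318,135) and the vials in rows above it. I'll refine both with image code.

```bash
python3 - <<'E'
from h import *
c0=tuple(np.load("w0.npz").values()); c1=tuple(np.load("w1.npz").values())
print(px2w(c0,[(315.5,139)],.172), px2w(c1,[(318.5,134.5)],.108))
v=px2w(c1,[(303,44),(328.5,46.5),(354.5,49.5),(300,70),(326,73),(350.5,76)],.122); print(v)
# fit incubator
L=np.array([[-4,44],[20,44],[44,44],[-4,22],[20,22],[44,22],])/1e3
d=L-L.mean(0); w=v[:,:2]-v[:,:2].mean(0)
a=np.arctan2((d[:,0]*w[:,1]-d[:,1]*w[:,0]).sum(),(d*w).sum()); Rm=np.array([[np.cos(a),-np.sin(a)],[np.sin(a),np.cos(a)]])
print("yaw",np.degrees(a),"well",v[:,:2].mean(0)+Rm@(np.array([.02,-.036])-L.mean(0)))
a=cv2.imread("pics/w0.png")[95:175,265:365]; b=cv2.imread("pics/w1.png")[95:175,265:365]
cv2.imwrite("pics/c01.png",cv2.resize(np.hstack([a,b]),None,fx=4,fy=4,interpolation=cv2.INTER_CUBIC))
E
```

```text
[[0.56922584 0.01153035 0.172     ]] [[0.57658992 0.17974977 0.108     ]]
[[0.56280245 0.25953953 0.122     ]
 [0.58566424 0.25745709 0.122     ]
 [0.60909773 0.25495155 0.122     ]
 [0.55965338 0.23830779 0.122     ]
 [0.58354396 0.23569846 0.122     ]
 [0.60618745 0.23307173 0.122     ]]
yaw -6.319452507874541 well [0.57689658 0.17792363]
```

View pics/c01.png

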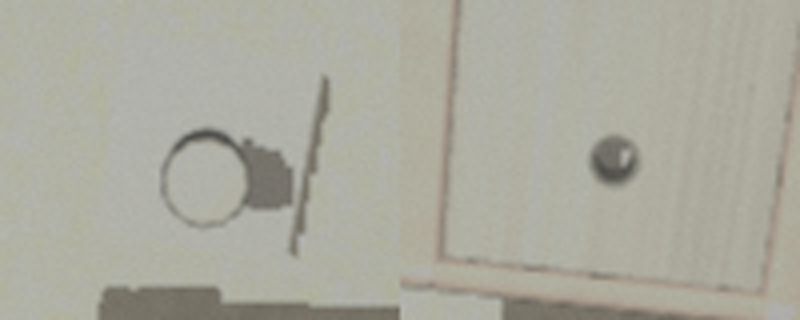

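```bash
cat >> h.py <<'E'
Q=[1,0,0,0]
def st(m=""):
    print(m,"t%.2f"%manip.current_clock(),"p",np.round(manip.current_tool_pos(),4),"F",np.round(manip.current_force(),2),"gap %.4f"%manip.current_finger_gap(),flush=True)
E
python3 - <<'E'
from h import *
c0=tuple(np.load("w0.npz").values()); c1=tuple(np.load("w1.npz").values())
r=px2w(c0,[(315.9,140.6)],.172)[0]; print(r, px2w(c1,[(318.1,134.4)],.108))
manip.move_pose([r[0],r[1],.21],Q); st()
manip.servo_line([r[0],r[1],.133],vel=.08); manip.sleep(.3); st("down")
effector.close(15); manip.sleep(.3); st("closed")
manip.servo_line([r[0],r[1],.183],vel=.08); manip.sleep(.3); st("up")
manip.servo_line([r[0],r[1],.24],vel=.12); manip.sleep(.3); st("up")
c,im=snap("wrist","g0.png"); np.savez("g0.npz",*c)
print(R.from_quat(manip.current_tcp_rot()).as_matrix().round(4))
cv2.imwrite("pics/g0v.png",im[100:400,120:520,::-1].repeat(2,0).repeat(2,1))
E
```

```text
[0.56954713 0.01025629 0.172     ] [[0.57617953 0.17985122 0.108     ]]
 t4.43 p [0.5694 0.0083 0.2096] F [0.97 0.19 0.66] gap 0.0920
down t5.84 p [0.5697 0.0102 0.1333] F [ 0.63 -0.23  0.28] gap 0.0918
closed t7.28 p [0.5696 0.0103 0.133 ] F [0.72 0.62 0.14] gap 0.0173
up t8.36 p [0.5693 0.0103 0.1826] F [ 0.51  0.69 -0.96] gap 0.0177
up t9.28 p [0.5692 0.0102 0.2393] F [ 0.18 -1.13 -0.97] gap 0.0177
[[ 1.e+00  1.e-04 -9.e-04]
 [ 1.e-04 -1.e+00  2.e-04]
 [-9.e-04 -2.e-04 -1.e+00]]
```

View pics/g0v.png

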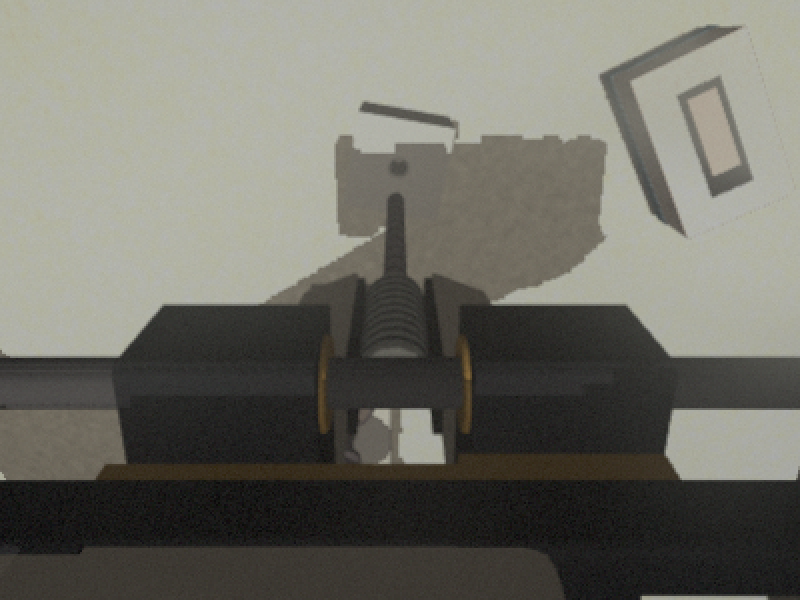

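Held rod: the nose is at about (318,198.5) full-frame and the empty stand hole at (319,183.5).

```bash
python3 - <<'E'
from h import *
c=tuple(np.load("g0.npz").values())
print("nose",px2w(c,[(318,198.5)],.1183),"tip edge",px2w(c,[(318,196.7)],.1183),"hole",px2w(c,[(319,183.5)],.052))
print("scale px/mm", w2px(c,[[.569,.010,.1183],[.570,.010,.1183],[.569,.011,.1183],[.569,.0103,.26]]))
# move over well, nose ~12mm above block
w=np.array([.5765,.179])
nose=px2w(c,[(318,198.5)],.1183)[0,:2]; off=nose-manip.current_tool_pos()[:2]; print("off",off)
t=w-np.array([0,0])
manip.move_pose([*t,.255],Q); 
manip.servo_line([*t,.255],vel=.1); manip.sleep(.3); st()
c,im=snap("wrist","g1.png"); np.savez("g1.npz",*c)
cv2.imwrite("pics/g1v.png",cv2.resize(im[130:280,220:420,::-1],(800,600),interpolation=cv2.INTER_CUBIC))
E
```

```text
nose [[0.5684488  0.00968416 0.1183    ]] tip edge [[0.56844791 0.01159601 0.1183    ]] hole [[0.56988906 0.00995933 0.052     ]]
scale px/mm [[318.53932507 198.20287993]
 [319.51752019 198.20244133]
 [318.54032841 197.26165001]
 [319.77291255 269.20234828]]
off [-0.00082222 -0.0005797 ]
 t10.60 p [0.5766 0.1786 0.255 ] F [-0.05 -0.43 -1.38] gap 0.0177
```

View pics/g1v.png

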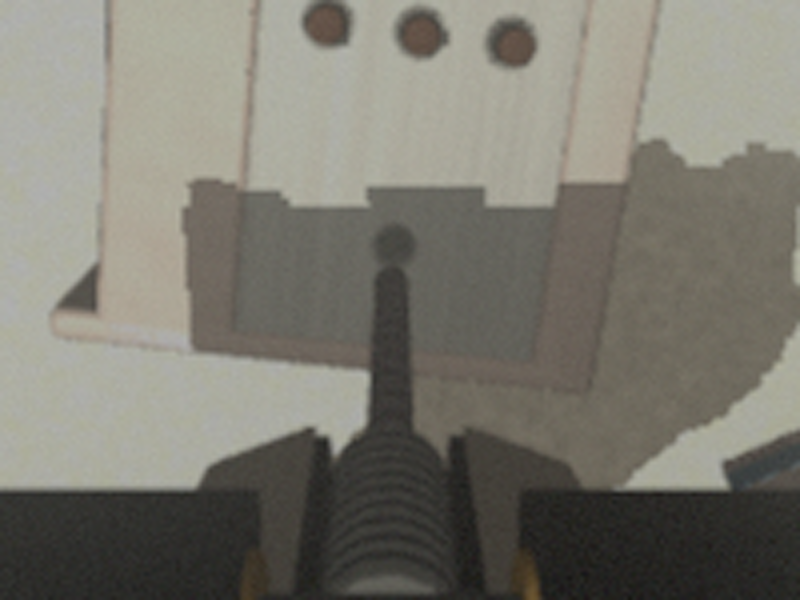

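```bash
python3 - <<'E'
from h import *
c=tuple(np.load("g1.npz").values())
n=px2w(c,[(317.4,198.1)],.134)[0]; w=px2w(c,[(318.4,190.4)],.108)[0]
p=manip.current_tool_pos(); print("nose",n,"well",w,"corr",(w-n)[:2], "new tcp",p[:2]+(w-n)[:2])
# predicted full-scale check: expected px if nose at TCP axis
print(w2px(c,[[p[0],p[1],.134]]))
E
```

```text
nose [0.57538526 0.17852696 0.134     ] well [0.57654866 0.17992289 0.108     ] corr [0.0011634  0.00139592] new tcp [0.57771042 0.18019314]
[[318.53675654 197.84415749]]
```

```bash
cat >> h.py <<'E'
def probe(x,y,z0,z1,step=.003,vel=.012,lim=3.,latlim=5.):
    "descend in steps until force change > lim; returns tool position, reason"
    f0=np.mean([manip.current_force() for _ in range(5)],0); z=z0
    while z>z1:
        z=max(z-step,z1); manip.servo_line([x,y,z],vel=vel)
        d=manip.current_force()-f0; p=manip.current_tool_pos()
        if d[2]>lim or np.hypot(d[0],d[1])>latlim:
            print("contact",np.round(d,2),p.round(4)); return p,d
    print("end",np.round(d,2),p.round(4)); return p,None
E
python3 - <<'E'
from h import *
x,y=.5777,.1802
manip.servo_line([x,y,.235],vel=.05); manip.sleep(.3); st()
p,d=probe(x,y,.235,.198)
st(); print("nose depth by z: %.4f"%(.108-(p[2]+.0188-.1398)))
c,im=snap("wrist","g2.png")
E
```

```text
t11.50 p [0.5778 0.1803 0.2353] F [-0.23  0.24 -1.46] gap 0.0176
end [-0.71 -0.3   0.21] [0.5777 0.1802 0.1979]
 t16.55 p [0.5777 0.1802 0.1979] F [-0.94 -0.06 -1.24] gap 0.0175
nose depth by z: 0.0311
```

```bash
python3 - <<'E'
from h import *
x,y=.5777,.1802
manip.servo_line([x,y,.183],vel=.02)
st()
p,d=probe(x,y,.183,.150,step=.002,vel=.01,lim=2.5)
manip.sleep(.6); p=manip.current_tool_pos()
st(); print("nose depth by z: %.4f"%(.108-(p[2]+.0188-.1398)))
E
```

```text
t17.50 p [0.5778 0.1803 0.1831] F [ 0.14 -0.65 -1.33] gap 0.0173
contact [-0.89  0.19  9.36] [0.5784 0.1807 0.1784]
 t19.15 p [0.5784 0.1806 0.1784] F [-0.89 -0.71  8.26] gap 0.0179
nose depth by z: 0.0506
```

```bash
python3 - <<'E'
from h import *
manip.sleep(.4); st("hold")
x,y=.5777,.1802
manip.servo_line([x,y,.20],vel=.04); manip.servo_line([x,y,.245],vel=.1); st("out")
x,y=.5704,.0104
manip.move_pose([x,y,.22],Q); manip.servo_line([x,y,.180],vel=.1); manip.sleep(.2); st()
p,d=probe(x,y,.180,.165,step=.005,vel=.025)
if d is None:
    manip.servo_line([x,y,.138],vel=.03); st()
    p,d=probe(x,y,.138,.131,step=.002,vel=.01,lim=2.)
    st()
E
```

```text
hold t19.55 p [0.5784 0.1806 0.1784] F [-1.08 -1.67  7.2 ] gap 0.0176
out t20.88 p [0.5777 0.18   0.2452] F [-0.02 -0.14 -0.79] gap 0.0178
 t22.35 p [0.5709 0.0106 0.1806] F [-0.43 -0.84 -1.36] gap 0.0175
end [-0.08  1.37 -0.56] [0.5703 0.0104 0.1648]
 t24.45 p [0.5705 0.0105 0.1382] F [ 0.36 -0.01 -1.1 ] gap 0.0177
contact [-1.63 -0.24  5.24] [0.5708 0.0106 0.1326]
 t25.50 p [0.5708 0.0106 0.1326] F [-1.27 -0.25  4.14] gap 0.0178
```

Contact height relative to the stand floor gives a depth of about 50.2 mm, so the match is thermo_short. Next I release the rod and look at the rack.

```bash
python3 - <<'E'
from h import *
effector.open_jaws(); st("open")
manip.servo_line([.5704,.0104,.21],vel=.15)
manip.move_pose([.535,-.18,.25],Q); manip.sleep(.3); st()
c,im=snap("wrist","r0.png"); np.savez("r0.npz",*c)
cv2.imwrite("pics/r0v.png",cv2.resize(im[0:300,120:520,::-1],(800,600),interpolation=cv2.INTER_CUBIC))
E
```

```text
open t26.75 p [0.5704 0.0104 0.132 ] F [ 0.82 -0.15 -0.04] gap 0.0917
 t28.52 p [ 0.5354 -0.1783  0.2499] F [-0.04  0.78 -0.5 ] gap 0.0917
```

View pics/r0v.png

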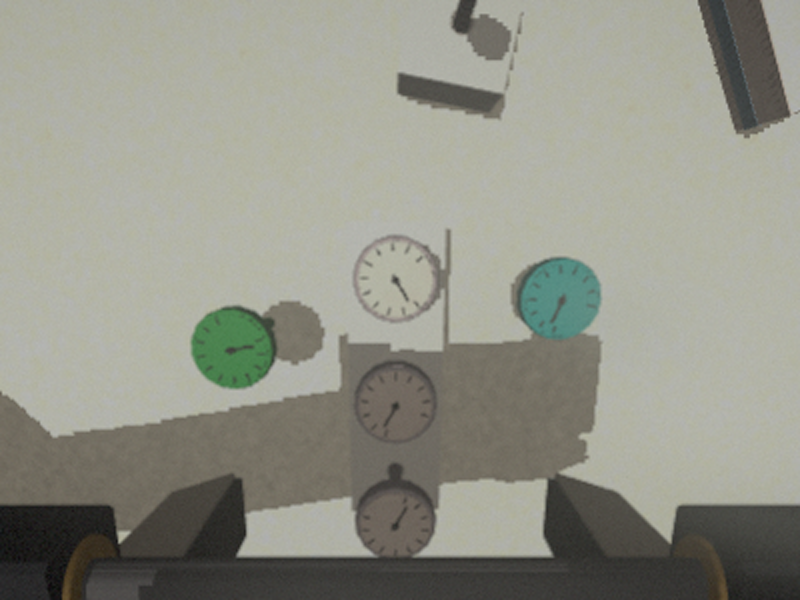

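The white dial at (317.5,139) full-frame is the +y end of the rack, with mid (317.5,200) and long (317.5,261) behind it. The green look-alike is at (236,173) and the turquoise one at (399.5,149). I'll check heights by size and spacing.

```bash
python3 - <<'E'
from h import *
from itertools import permutations
c=tuple(np.load("r0.npz").values())
px=[(120+396.5/2,278.5/2),(120+395.5/2,401.5/2),(120+396/2,520/2)]
for z in permutations([.103,.115,.127]):
    w=px2w(c,px,z); print(z,w[:,:2].round(4).tolist(),"gaps",(-np.diff(w[:,1])*1e3).round(1))
print("turq",px2w(c,[(120+560/2,149)],.091),"green",px2w(c,[(120+233/2,173.5)],.103))
s=tuple(cal("scene"))
print(w2px(s,[[.536,-.118,.103],[.536,-.183,.115],[.536,-.248,.127]]))
# expected dial width px per height
for p,y in zip(px,(-.118,-.183,-.248)):
    for z in(.103,.115,.127):
        a=w2px(c,[[.5135,y,z],[.5585,y,z]]); print(y,z,(a[1]-a[0])[0]*2)
E
```

```text
(0.103, 0.115, 0.127) [[0.535, -0.1216], [0.5346, -0.1853], [0.535, -0.2499]] gaps [63.8 64.6]
(0.103, 0.127, 0.115) [[0.535, -0.1216], [0.5345, -0.1818], [0.5351, -0.2564]] gaps [60.2 74.6]
(0.115, 0.103, 0.127) [[0.5349, -0.1206], [0.5346, -0.1889], [0.535, -0.2499]] gaps [68.3 61. ]
(0.115, 0.127, 0.103) [[0.5349, -0.1206], [0.5345, -0.1818], [0.5351, -0.2628]] gaps [61.1 81.1]
(0.127, 0.103, 0.115) [[0.5348, -0.1197], [0.5346, -0.1889], [0.5351, -0.2564]] gaps [69.2 67.5]
(0.127, 0.115, 0.103) [[0.5348, -0.1197], [0.5346, -0.1853], [0.5351, -0.2628]] gaps [65.6 77.5]
turq [[ 0.62509427 -0.13281807  0.091     ]] green [[ 0.44621447 -0.1581671   0.103     ]]
[[260.30819705 200.12576326]
 [236.99932701 205.38035533]
 [212.07066934 211.00784054]]
-0.118 0.103 86.05073453625891
-0.118 0.115 89.48491910025894
-0.118 0.127 93.20462223759739
-0.183 0.103 80.82322527415715
-0.183 0.115 83.84654072967658
-0.183 0.127 87.10492869120083
-0.248 0.103 76.21885416780617
-0.248 0.115 78.90352306852276
-0.248 0.127 81.78443935746145
```

```bash
python3 - <<'E'
from h import *
q=(R.from_euler("z",40,degrees=True)*R.from_quat(Q)).as_quat()
x,y=.535,-.1212
print(manip.solve_ik([x,y,.0775],q))
manip.move_pose([x,y,.19],q); manip.servo_line([x,y,.13],vel=.1); manip.servo_line([x,y,.0775],vel=.08); manip.sleep(.3); st("down")
effector.close(20); manip.sleep(.3); st("closed")
manip.servo_line([x,y,.125],vel=.06); st("up")
manip.servo_line([x,y,.20],vel=.12); manip.sleep(.2); st("up")
w=[.5769,.1797]
manip.move_pose([.572,.08,.25],Q)
manip.move_pose([*w,.205],Q); manip.servo_line([*w,.195],vel=.05); manip.sleep(.3); st("well")
c,im=snap("wrist","t0.png"); np.savez("t0.npz",*c)
cv2.imwrite("pics/t0v.png",cv2.resize(im[130:280,220:420,::-1],(800,600),interpolation=cv2.INTER_CUBIC))
E
```

```text
[ 0.96048747  0.77201054 -1.06783556  1.90612557  0.8238111   0.98446584
  0.20402724]
down t30.94 p [ 0.5353 -0.1213  0.0779] F [-1.25  1.65 -0.85] gap 0.0917
closed t32.05 p [ 0.535  -0.1213  0.0775] F [ 0.05 -0.58 -0.16] gap 0.0444
up t32.99 p [ 0.5347 -0.1213  0.1247] F [-0.26 -0.87 -1.43] gap 0.0441
up t33.97 p [ 0.5344 -0.1212  0.1992] F [-0.03  0.22 -0.72] gap 0.0443
well t36.01 p [0.5771 0.1797 0.1953] F [ 0.53 -0.13  0.01] gap 0.0446
```

View pics/t0v.png

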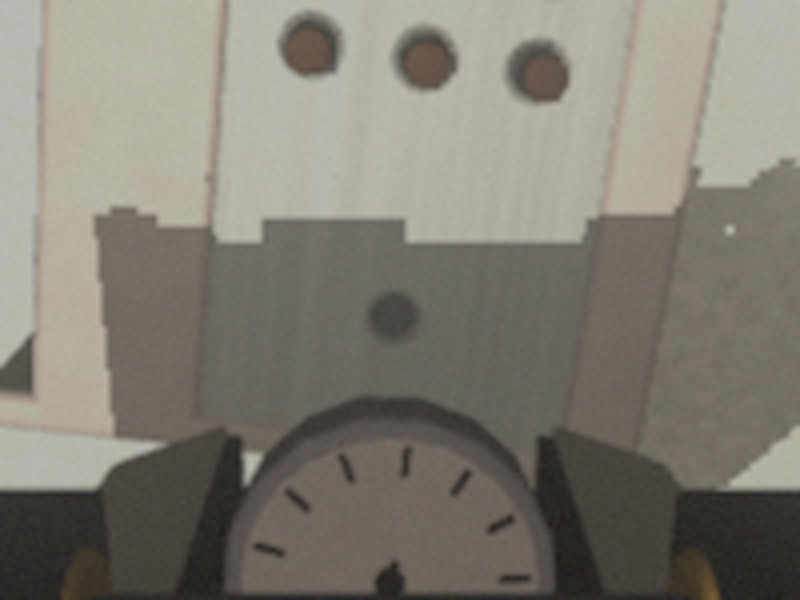

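```bash
python3 - <<'E'
from h import *
c=tuple(np.load("t0.npz").values())
print("well",px2w(c,[(317.85,208.6)],.108),"hub",px2w(c,[(317.1,274.6)],.2211),manip.current_tool_pos())
x,y=.5777,.180
manip.servo_line([x,y,.177],vel=.05); manip.sleep(.3); st()
im=viewer.get_image("wrist"); cv2.imwrite("pics/t1.png",im[:,:,::-1])
p,d=probe(x,y,.177,.160,step=.002,vel=.012,lim=2.,latlim=3.5)
st()
E
```

```text
well [[0.57621646 0.17936383 0.108     ]] hub [[0.57535884 0.17957123 0.2211    ]] [0.57699059 0.17975962 0.1952293 ]
 t36.87 p [0.5779 0.1801 0.1773] F [ 0.48 -0.1  -1.88] gap 0.0443
contact [-1.5   1.7   7.73] [0.5779 0.181  0.172 ]
 t37.87 p [0.5779 0.181  0.172 ] F [-1.62  1.11  5.43] gap 0.0445
```

```bash
cat > s.py <<'E'
from h import *
x0,y0=.5777,.180
for dx,dy in[(-.0007,.0015),(0,.003),(-.0015,.0005),(.0012,.0015)]:
    x,y=x0+dx,y0+dy
    manip.servo_line([*manip.current_tool_pos()[:2],.1765],vel=.03)
    manip.servo_line([x,y,.1755],vel=.03); manip.sleep(.15)
    print(dx,dy); p,d=probe(x,y,.1755,.163,step=.002,vel=.012,lim=1.8,latlim=4)
    if d is None or p[2]<.167: break
st()
E
python3 s.py
```

```text
-0.0007 0.0015
contact [0.15 0.62 5.27] [0.5772 0.1821 0.1721]
0 0.003
contact [-1.03 -0.1   5.2 ] [0.5779 0.1836 0.1722]
-0.0015 0.0005
contact [-0.43  0.39  6.03] [0.5765 0.1811 0.1722]
0.0012 0.0015
contact [-0.53  1.3   5.37] [0.5791 0.1821 0.1722]
 t43.31 p [0.5791 0.1821 0.1722] F [-0.1   0.79  3.91] gap 0.0445
```

The first entry missed: contact came at the block's surface height at every try, so the stem is probably leaning in the grip. I'll lift slightly and look from the side.

```bash
python3 - <<'E'
from h import *
manip.servo_line([.5777,.180,.195],vel=.06); manip.sleep(.25); st()
c=cal("scene"); im=np.mean([viewer.get_image("scene").astype(float) for _ in range(4)],0).astype(np.uint8)
cw=cal("wrist"); np.savez("t2.npz",*cw)
p=manip.current_tool_pos(); 
P=lambda h:[p[0],p[1],p[2]+.0188-.084+h]
u=w2px(c,[P(0),P(51),P(91),[.5765,.1798,.108]] if 0 else [P(0),P(.051),P(.077),P(.091),[.5765,.1798,.108]]); print(u)
x0,y0=int(u[0,0])-32,int(u[0,1])-40
print("crop",x0,y0); cr=im[y0:y0+60,x0:x0+64,::-1]
cv2.imwrite("pics/s2.png",im[:,:,::-1])
cv2.imwrite("pics/s2v.png",cv2.convertScaleAbs(cv2.resize(cr,(640,600),interpolation=cv2.INTER_CUBIC),alpha=1.2))
ct=tuple(np.load("t0.npz").values())
print("crescent pred", w2px(ct,[[.5771,.1797+.0225,.2211],[.5771,.1797+.0225,.2071]]))
E
```

```text
t44.10 p [0.5775 0.1799 0.1946] F [ 0.85  0.55 -1.45] gap 0.0444
[[361.28243915 161.49784436]
 [362.51672278 144.96527477]
 [363.1655486  136.23732316]
 [363.52053972 131.45097255]
 [360.45033497 168.13385132]]
crop 329 121
crescent pred [[320.5057294  235.24334552]
 [320.17855474 225.1235004 ]]
```

View pics/s2v.png

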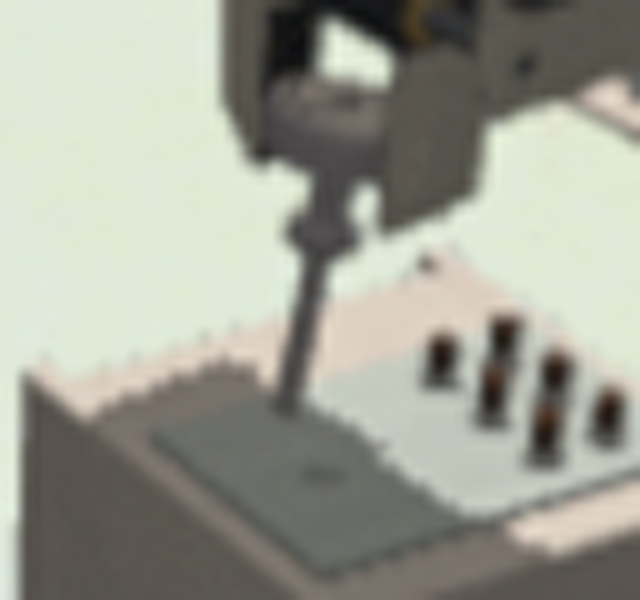

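The side view shows the stem leaning in the jaws. The nose is at about scene px (357.3,161.7), against (361.3,161.5) if it were vertical. The well is where predicted.

```bash
python3 - <<'E'
from h import *
c=cal("scene"); p=manip.current_tool_pos(); n=np.array([p[0],p[1],p[2]+.0188-.084])
b=w2px(c,[n])[0]; J=np.array([w2px(c,[n+e])[0]-b for e in np.eye(3)*.01]).T; print("px per 10mm x,y,z\n",J)
im=cv2.imread("pics/s2.png").astype(float).mean(2)
# stem centre per row (dark on bright), rows between collar and nose
for r in range(144,164): print(r,im[r,350:368].astype(int))
E
```

```text
px per 10mm x,y,z
 [[ 2.46439296  2.71926376  0.23808417]
 [ 1.51539232 -1.1032984  -3.18185178]]
144 [186 185 186 186 185 186 176 124  68  65  67  68  66  66  92 144 154 122]
145 [185 185 185 186 186 186 182 155 100  62  59  62  59  64  97 157 178 171]
146 [186 185 186 186 186 186 187 183 154  84  57  58  77 112 141 177 188 187]
147 [186 186 185 185 187 187 188 189 174  94  60  83 139 168 178 186 188 188]
148 [186 186 186 187 186 187 188 189 173  85  61 103 172 188 187 187 185 186]
149 [186 186 187 186 186 186 187 184 155  73  64 116 183 189 187 183 177 180]
150 [187 187 186 187 186 186 188 182 143  70  68 118 174 182 182 176 173 174]
151 [186 187 187 187 187 187 186 177 116  66  82 139 171 175 174 173 172 172]
152 [187 187 186 186 187 184 178 170  94  60  89 152 173 173 172 172 172 172]
153 [186 184 174 180 181 177 172 160  81  59  98 165 175 173 172 172 172 172]
154 [180 179 170 174 174 172 169 143  70  63 109 173 175 174 173 172 172 172]
155 [174 174 174 174 174 174 166 120  64  68 116 173 175 174 173 172 172 172]
156 [165 150 171 173 173 175 163  99  62  82 138 172 174 174 174 172 171 169]
157 [124 112 128 130 142 173 161  84  60  89 151 173 174 175 171 168 166 165]
158 [ 94  94  95  96 117 166 142  74  62 102 165 171 167 167 166 164 164 164]
159 [ 93  94  94  94 102 128 116  66  66 109 166 167 164 165 165 164 163 164]
160 [ 94  94  95  94  93  95  85  62  73 120 163 166 165 164 163 163 164 163]
161 [ 93  92  91  90  90  87  69  59  69 104 133 161 163 163 165 164 164 164]
162 [ 91  89  89  89  90  88  80  70  73  90  99 122 133 161 164 166 164 165]
163 [ 88  89  89  90  89  89  88  86  85  88  89  92  99 121 134 162 165 164]
```

Fit: the lean is about 8.7° towards -y, about the jaw axis. I'll tilt the tool to bring the stem vertical and check the slope again.

```bash
cat >> h.py <<'E'
def tq(deg): return (R.from_euler("x",deg,degrees=True)*R.from_quat(Q)).as_quat()
def tp(g,deg): # TCP for grip point g at tilt
    return np.array(g)+.0188*R.from_quat(tq(deg)).as_matrix()[:,2]
def stem(x,y,zn,n=4,fn=None):
    "measured - predicted u offset of stem at heights above nose, scene camera"
    c=cal("scene"); im=np.mean([viewer.get_image("scene").astype(float) for _ in range(n)],0)
    if fn: cv2.imwrite("pics/"+fn,im[:,:,::-1])
    g=im.mean(2); out=[]
    for h in np.arange(.012,.044,.004):
        u,v=w2px(c,[[x,y,zn+h]])[0]; r=int(round(v)); lo=int(u)-6; w=np.clip(125-g[r,lo:lo+13],0,None)
        uu=u+(r-v)*-.075; out.append((h,(w*np.arange(lo,lo+13)).sum()/max(w.sum(),1)-uu))
    return np.array(out)
E
python3 - <<'E'
from h import *
a=8.7; g=[.5778,.180,.2134]
manip.servo_line(tp(g,a),ori=tq(a),vel=.05); manip.sleep(.3); st()
o=stem(g[0],g[1],g[2]-.084,fn="s3.png"); print(o.round(3)); k=np.polyfit(o[:,0],o[:,1],1); print(k, "lean deg",np.degrees(np.arctan(k[0]/271.9)))
E
```

```text
t44.90 p [0.5774 0.1843 0.1952] F [-0.8   0.99 -1.38] gap 0.0445
[[ 0.012 -0.632]
 [ 0.016 -0.691]
 [ 0.02  -0.64 ]
 [ 0.024 -0.547]
 [ 0.028 -0.384]
 [ 0.032 -0.462]
 [ 0.036 -0.487]
 [ 0.04  -0.491]]
[ 8.05515793 -0.75096991] lean deg 1.6969165181895827[ WARN:0@6.203] global loadsave.cpp:1063 imwrite_ Unsupported depth image for selected encoder is fallbacked to CV_8U.
```

```bash
cat >> h.py <<'E'
def probe2(g,a,z1,step=.002,vel=.012,lim=2.,latlim=4.):
    f0=np.mean([manip.current_force() for _ in range(5)],0); z=g[2]; d0=manip.current_tool_pos()[2]-tp(g,a)[2]
    while z>z1:
        z=max(z-step,z1); manip.servo_line(tp([g[0],g[1],z],a),vel=vel)
        d=manip.current_force()-f0; 
        if d[2]>lim or np.hypot(d[0],d[1])>latlim:
            print("contact nose z %.4f"%(z-.084),np.round(d,2)); return z,d
    print("end nose z %.4f"%(z-.084),np.round(d,2)); return z,None
E
python3 - <<'E'
from h import *
a=9.8; g=[.5778,.1804,.196]
manip.servo_line(tp(g,a),ori=tq(a),vel=.05); manip.sleep(.2); st()
for dx,dy in [(0,0),(-.0012,0),(0,.0015),(0,-.0015)]:
    gg=[g[0]+dx,g[1]+dy,.195]
    manip.servo_line(tp(gg,a),vel=.04); manip.sleep(.1); print(dx,dy)
    z,d=probe2(gg,a,.183)
    if d is None or z<.187: break
    manip.servo_line(tp([gg[0],gg[1],.196],a),vel=.04)
st()
E
```

```text
t45.80 p [0.578  0.1838 0.1778] F [ 0.67 -0.   -1.3 ] gap 0.0445
0 0
end nose z 0.0990 [-0.38 -0.9   0.28]
 t48.05 p [0.5777 0.1836 0.1644] F [ 0.05 -0.6  -1.01] gap 0.0445
```

```bash
python3 - <<'E'
from h import *
a=9.8; g=[.5778,.1804,.183]
z,d=probe2(g,a,.148,step=.005,vel=.025,lim=3,latlim=5); st()
if d is None:
    z,d=probe2([g[0],g[1],z],a,.1385,step=.0015,vel=.01,lim=1.5,latlim=5); st()
E
```

```text
end nose z 0.0640 [ 0.25  0.16 -0.56]
 t50.50 p [0.5777 0.1835 0.1292] F [ 0.29 -0.44 -1.57] gap 0.0443
contact nose z 0.0580 [-0.52  0.3   4.88]
 t51.70 p [0.578 0.184 0.124] F [-0.23 -0.14  3.31] gap 0.0441
```

```bash
python3 - <<'E'
from h import *
manip.sleep(.2); effector.open_jaws(); st("open")
a=9.8
manip.servo_line(tp([.5778,.1804,.26],a),vel=.12)
manip.move_pose([.48,.06,.32],Q); manip.sleep(.2); st()
im=viewer.get_image("scene")
cv2.imwrite("pics/end.png",cv2.resize(im[120:262,190:410,::-1],None,fx=3.6,fy=3.6,interpolation=cv2.INTER_CUBIC))
c=cal("scene"); u=w2px(c,[[.5765,.18,.109],[.5765,.18,.149],[.5695,.0102,.172]]); print((u-[190,120])*3.6)
E
```

```text
open t52.81 p [0.5778 0.1836 0.1235] F [-0.16 -0.58 -0.15] gap 0.0919
 t54.88 p [0.4803 0.0608 0.3195] F [ 0.35 -0.17 -0.  ] gap 0.0921
[[613.89950588 172.08240883]
 [617.29293483 126.50623648]
 [430.42919617 165.90415589]]
```

View pics/end.png

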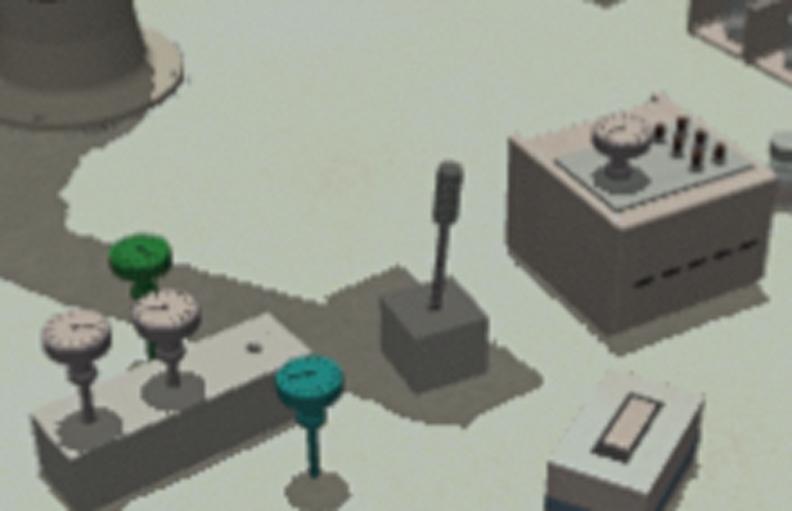

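The final view shows the thermometer standing in the well at (620,150) with its collar at the block. The rod is in its stand at (445,235), leaning slightly in the loose hole. The other two thermometers, the look-alikes and the box look unmoved.

```bash
python3 -c "
from h import *
manip.hand_in(); st()"
```

```text
the job is handed in; nothing more can be done
the job is handed in; nothing more can be done
```

I measured the well with the depth rod, put the rod back, seated `thermo_short` in the well and handed the job in at about 55 s of the 72 s allowed.

- **Depth:** The rod reached the floor at about 50.2 to 50.6 mm, with contact about 9 N, and I held it there about 1 s. That is the 50 mm well, so the match is the short thermometer.
- **Rod:** It is back in its stand with the nose on the hole floor. The last picture shows it leaning slightly in the loose hole.
- **Thermometer:** It stands in the well. The nose met the floor at z = 58 mm as expected, with about 5 N, and the last picture shows the collar down at the block.
- **Missed tries:** The first five attempts to enter the well touched the block's top face, each under 8 N. The thermometer was leaning about 9° in the jaws. I lifted it, tilted the tool to bring the stem upright, and it then went in without lateral force.
- **Bystanders:** In the last picture the other two thermometers, both look-alikes and the box are where they were. I did not check the saline bottle or the drug vial in a final picture, but the arm did not work near either.

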